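# Seal the pop-lid canisters, tallest first

## Task

Seal the three round canisters by pressing the popped-up button in each lid fully down, one after another from the tallest canister to the shortest. Press gently, and leave every canister standing where it is: none may be shoved aside, tipped or lifted. The square canister is empty and stays unsealed: leave its button up, and do not disturb the other things on the bench.

Things in the scene. Friction and masses are not known exactly. Their poses are not given: they have to be found in the camera images.
- canister_tall: White tall round canister, 60 mm in diameter (lid 64 mm), standing loose on the bench, about 0.5 kg. Grey lid whose top is 140 mm above the bench; a round white button, 34 mm in diameter, stands up from the lid's middle. Origin: centre of its underside, z up.
- button_tall (a joint): Pop-up button in the lid of the tall canister: 0 = popped up (12 mm proud of the lid), 0.008 m = fully down (4 mm proud). It slides straight down against about 3 N of friction, has no spring, and stays where it is left.
- button_tall_top (a point): Centre of the top face of the tall canister's button; moves with the button.
- canister_medium: White medium round canister, 60 mm in diameter (lid 64 mm), standing loose on the bench, about 0.5 kg. Grey lid whose top is 105 mm above the bench; a round white button, 34 mm in diameter, stands up from the lid's middle. Origin: centre of its underside, z up.
- button_medium (a joint): Pop-up button in the lid of the medium canister: 0 = popped up (12 mm proud of the lid), 0.008 m = fully down (4 mm proud). It slides straight down against about 3 N of friction, has no spring, and stays where it is left.
- button_medium_top (a point): Centre of the top face of the medium canister's button; moves with the button.
- canister_short: White short round canister, 60 mm in diameter (lid 64 mm), standing loose on the bench, about 0.5 kg. Grey lid whose top is 70 mm above the bench; a round white button, 34 mm in diameter, stands up from the lid's middle. Origin: centre of its underside, z up.
- button_short (a joint): Pop-up button in the lid of the short canister: 0 = popped up (12 mm proud of the lid), 0.008 m = fully down (4 mm proud). It slides straight down against about 3 N of friction, has no spring, and stays where it is left.
- button_short_top (a point): Centre of the top face of the short canister's button; moves with the button.
- canister_square: White square canister, 54 mm across (lid 56 mm), standing loose on the bench, about 0.5 kg. Grey lid whose top is 90 mm above the bench; a round white button, 34 mm in diameter, stands up from the lid's middle. Origin: centre of its underside, z up.
- button_square (a joint): Pop-up button in the lid of the square canister: 0 = popped up (12 mm proud of the lid), 0.008 m = fully down (4 mm proud). It slides straight down against about 3 N of friction, has no spring, and stays where it is left.
- button_square_top (a point): Centre of the top face of the square canister's button; moves with the button.
- big_jar: Loose bystander: screw-top jar, 60 mm in diameter, 82 mm high; origin at the centre of its underside.
- small_jar: Loose bystander: screw-top jar, 48 mm in diameter, 60 mm high; origin at the centre of its underside.
- loose_tile: Loose bystander: upright glazed test tile, 37 x 25 mm foot, 76 mm high, standing among the canisters; origin under its foot's centre.
There are look-alikes about, which are no part of the job. Leave any red look-alike of the canister_short alone.

How it is judged:
By the outcome, as a careful person would: the job done as asked, in the order asked, and still so for the second after the job is handed in, with the robot touching nothing.
It also fails if it takes over 43 s, if anything falls off the work surface, if the arm or the gripper's body presses on something with over 40 N, if the wrist force passes 120 N, or if a joint passes its speed limit or range.

## Robot

A 7-joint arm with a two-finger parallel gripper is mounted at the origin on a cart in front of the work surface, level with it; the furniture and walls round the work are solid. World frame = base frame: x ahead of the robot, y to its left, z up, the work surface at z = 0. Lengths are in m, angles in rad, forces in N, time in s.
With the tool pointing down it reaches from about 0.4 to 0.85 m from the base axis. Payload 10.4 kg.
Tool frame: the origin (TCP) lies midway between the tips of the shut fingers; the grasp point (between the pads) lies 19 mm behind it; z points along the fingers, x is the direction in which the jaws open and shut, and the axes are right-handed (so a half turn about z gives the same grasp; the last joint's range is limited). The gripper opens to 87 mm and grips with 3 to 60 N. Pads are 19 mm wide; open, the fingers measure 117 mm over their backs; the gripper's body (75 mm by 190 mm) begins 51 mm behind the grasp point.
Start: joints at [-1.128, 0.332, -0.065, 1.46, 0.022, 1.35, -0.088], TCP at [0.281, 0.558, 0.223] pointing down, gripper open.
Joint ranges: [-2.6, 2.6], [-0.5, 2.12], [-1.47, 1.34], [0.16, 2.42], [-1.27, 4.41], [0.06, 2.06], [-2.6, 2.6]. Speed limits (rad/s): [2.22, 2.22, 2.79, 2.79, 3.14, 3.14, 3.14].

## Interface

Orientations are given as a unit quaternion [x, y, z, w].
In Python, from bench import r gives the robot as it stands. The module is installed in compiled form; this text tells all that it offers.
- The arm moves only by the tool play_rows, never from a script. Its argument "commands" is a list of rows, each a list of 7 numbers: the shift along the world's x, y, z in cm, then the turn, a rotation vector about the world's x, y, z in rad, then the finger opening in cm, from 0 to 8.7. A call has 1 to 20 rows; each row shifts and turns the commanded pose from where the row before left it; what a row does not reach is not made up. A row lasts 1/8 s, in which the tool goes at most 62.5 mm and 10.7 degrees, less where a joint would pass 70% of its speed; a pose out of reach is approached as far as the arm can. A call is refused whole if a number of a shift passes 6.25 or a number of a turn 0.188, either way. A call with a gripper value outside its range is refused whole. The fingers move at their own pace and stop on an object; "grip_force" is the grip in N (left out, the last holds). Time passes only in rows, so rows that do not move let the fingers close. It gives the time, the measured TCP pose, the force and the opening at its end, in the units of the state.
- r.read_state(): the state, without advancing time (a new reading comes with each control period).
- r.camera(name): name is "scene" or "side" or "wrist"; returns a dict with "img" (400x640x3 uint8, red, green, blue), "K" (3x3 intrinsics, pixels), "camera_from_world" (4x4, takes a point from world to camera coordinates). Camera axes: x right, y down, z forward; pixel columns grow to the right and rows downward; lengths in m; the calibration is good to about 2 mm. A picture is of the moment at which its call begins. There is no depth.
- r.close_job(): hands the job in, once; it reports no verdict.
The state is a dict: "time": time; "joint_positions": joint angles; "joint_vel": joint speeds; "joint_torque": joint torques, N m; "ee_pos": TCP position; "eef_rot": TCP orientation; "ft_force": force on the tool from outside, world axes, zero at the start; "torque": the same for the moment, N m; "width": finger opening in m.
Only numpy, scipy, OpenCV 4.12 (cv2) and the standard library are available. Lean on these libraries where they do the work, as an engineer would, in place of code of your own. Each camera call takes 0.05 s, during which the arm holds its last target. There are 200 camera calls.

## Working session

There is one attempt and no reset: what is moved stays moved. The work goes in short steps, Python scripts to look and compute and a tool call to move; the robot and the scene stay as the last step left them, time stands still between calls to the robot, and variables do not carry over. Pictures are saved under pics/ and viewed, about 8 in all and at most 12, crops included, and the job is handed in when it is done.

Besides the shell and the picture viewer there is one more tool, called after "Request:" as a command line: name --pt "numbers of a row" for each row, then --argument value for the rest. play_rows: Moves the arm, as the interface text tells. Its arguments: {"type":"object","properties":{"commands":{"type":"array","items":{"type":"array","items":{"type":"number"}}},"grip_force":{"type":"number"}},"required":["commands"]}

```bash
mkdir -p pics
cat > h.py <<'E'
import numpy as np, cv2
from bench import r
def grab(n,f):
    c=r.camera(n); cv2.imwrite(f'pics/{f}.png',c['img'][:,:,::-1]); np.savez(f'pics/{f}.npz',**c); return c
def plane(c,u,v,z):
    T=c['camera_from_world'];R=T[:3,:3];o=-R.T@T[:3,3]
    d=R.T@np.linalg.inv(c['K'])@[u,v,1]; return o+d*(z-o[2])/d[2]
def proj(c,p):
    q=c['K']@(c['camera_from_world']@np.r_[p,1])[:3]; return q[:2]/q[2]
E
python3 - <<'E'
from h import *
for n in ('scene','side','wrist'):
    c=grab(n,n+'0'); T=c['camera_from_world']; print(n,-T[:3,:3].T@T[:3,3],T[2,:3])
s=r.read_state();print(s)
a=cv2.imread('pics/scene0.png');b=cv2.imread('pics/side0.png')
E
```

```text
scene [-0.33410302 -0.50159305  1.03673313] [ 0.61684887  0.40298515 -0.67609204]
side [0.58207339 0.9732085  0.53990049] [-0.05280687 -0.91647707 -0.39658695]
wrist [0.21680286 0.59251166 0.38470178] [ 0.23608451 -0.12013594 -0.96427769]
{'time': 0.15, 'joint_positions': array([-1.12761156,  0.33272278, -0.06468882,  1.46074374,  0.02159267,
        1.34988105, -0.08850674]), 'joint_vel': array([-0.00066628, -0.00181272,  0.00032917, -0.0030451 , -0.00130965,
       -0.00049216, -0.00049194]), 'joint_torque': array([ 9.10972958e-04, -6.23640847e+01,  2.47146474e-02, -3.90140462e+01,
       -6.12814282e-02,  3.74714343e-02,  9.29277076e-05]), 'ee_pos': array([0.28057779, 0.55816132, 0.22194134]), 'eef_rot': array([ 8.51212538e-01,  5.24820859e-01, -4.40005921e-04,  2.95516977e-04]), 'ft_force': array([-0.67028022, -1.05360304, -0.93710763]), 'torque': array([-0.0018486 , -0.01003076, -0.00750852]), 'width': 0.0869259638308035}
```

View pics/scene0.png

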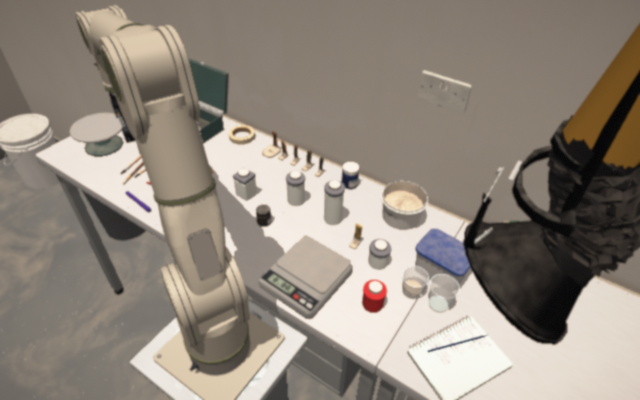

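View pics/side0.png

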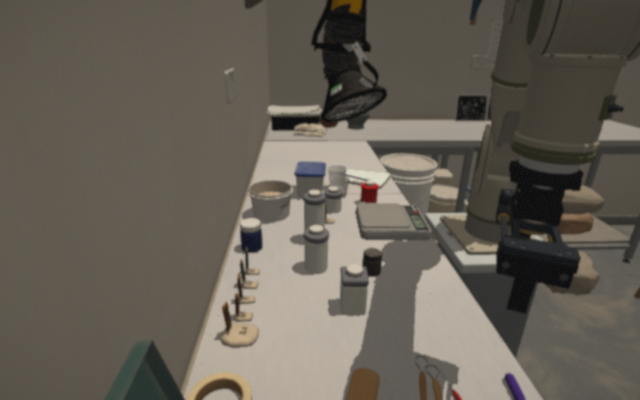

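The scene picture shows the square canister at (244,178), medium (295,180), tall (334,190) and short (379,247). The red look-alike is at (374,292), and a black lamp hangs at the right. The side picture shows tall (315,200), medium (317,240), square (354,285) and short (333,195), with the lamp at (350,90). Next I'll measure the button tops.

Run:
```python
from h import *
a=cv2.imread('pics/scene0.png')[150:280,220:420];b=cv2.imread('pics/side0.png')[170:320,230:400]
A=cv2.resize(a,None,fx=4,fy=4,interpolation=cv2.INTER_CUBIC)
B=cv2.resize(b,None,fx=4,fy=4,interpolation=cv2.INTER_CUBIC)
cv2.imwrite('pics/za.png',A);cv2.imwrite('pics/zb.png',B)
# lamp tip triangulation & rough
S=np.load('pics/scene0.npz');D=np.load('pics/side0.npz')
def ray(c,u,v):
    T=c['camera_from_world'];R=T[:3,:3];d=R.T@np.linalg.inv(c['K'])@[u,v,1];return -R.T@T[:3,3],d/np.linalg.norm(d)
for p,q in [((545,335),(355,112)),((475,235),(326,120)),((590,170),(345,40))]:
    o,d=ray(S,*p);o2,d2=ray(D,*q)
    t=np.linalg.lstsq(np.c_[d,-d2],o2-o,rcond=None)[0];print((o+d*t[0]),(o2+d2*t[1]))
for n,uv,z in [('tall',(336,183),.152),('med',(295,174),.117),('sq',(243,172),.102),('short',(380,243),.082),('tile',(357,240),.0)]:
    print(n,plane(S,*uv,z))
for n,uv,z in [('tall',(315,192),.152),('med',(317,231),.117),('sq',(355,270),.102),('short',(333,188),.082)]:
    print(n,plane(D,*uv,z))
```

```text
[ 0.31093302 -0.62398384  0.23665443] [ 0.33271229 -0.63066786  0.2552357 ]
[ 0.46885453 -0.41810229  0.25825948] [ 0.47343327 -0.419372    0.26284606]
[ 0.4115847  -0.5598264   0.56290459] [ 0.39646351 -0.55797741  0.53888037]
tall [0.54146679 0.01172677 0.152     ]
med [0.53722737 0.16234934 0.117     ]
sq [0.46199586 0.31671283 0.102     ]
short [ 0.46537649 -0.18800924  0.082     ]
tile [ 0.50398997 -0.09688487  0.        ]
tall [0.53425253 0.02218956 0.152     ]
med [0.53668515 0.18467171 0.117     ]
sq [0.46510777 0.3295311  0.102     ]
short [ 0.46347794 -0.18357297  0.082     ]
```

View pics/za.png

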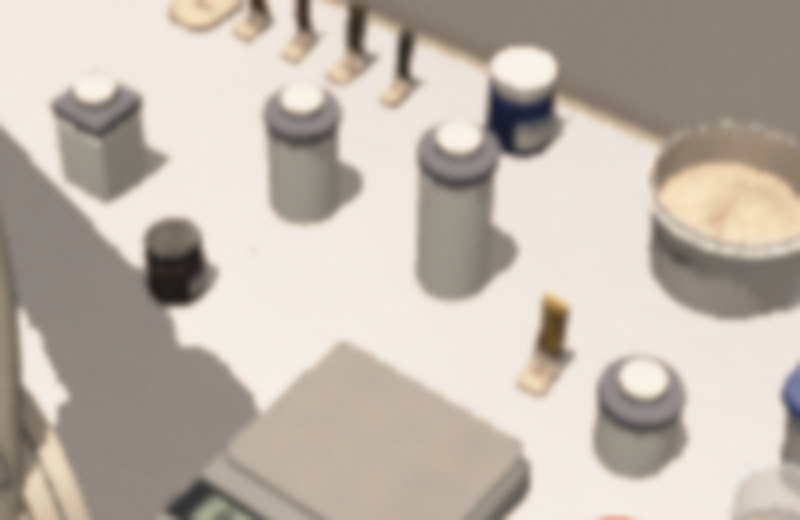

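View pics/zb.png

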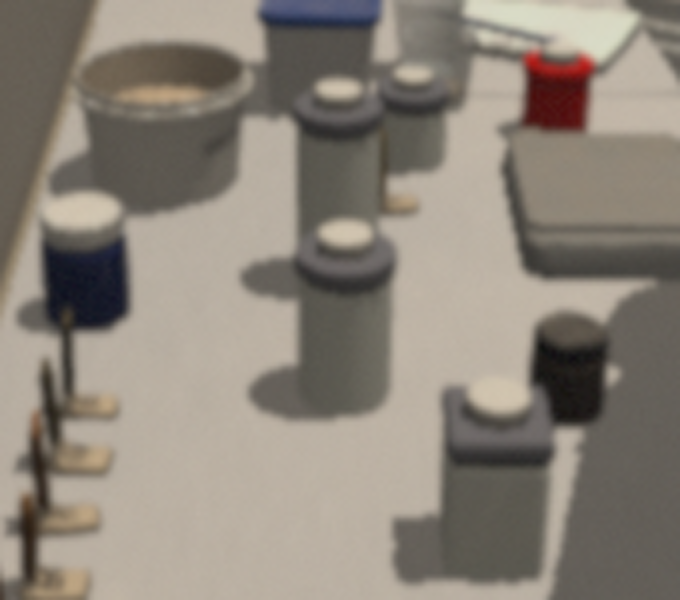

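Run:
```python
from h import *
S=np.load('pics/scene0.npz');D=np.load('pics/side0.npz')
P=lambda c:c['K']@c['camera_from_world'][:3]
for n,p,q,z in [('tall',(334.4,183.6),(314.4,192.0),.152),('med',(295.1,173.6),(315.9,228.2),.117),('short',(380.4,243.6),(333.1,187.8),.082),('sq',(243.4,171.6),(354.4,269),.102)]:
    x=cv2.triangulatePoints(P(S),P(D),np.float64(p),np.float64(q)); print(n,(x[:3]/x[3]).T.round(4),plane(S,*p,z).round(4),plane(D,*q,z).round(4))
```

```text
tall [[0.5367 0.0152 0.1502]] [0.5364 0.0142 0.152 ] [0.5359 0.0222 0.152 ]
med [[0.5395 0.1646 0.1151]] [0.539  0.1633 0.117 ] [0.5386 0.1702 0.117 ]
short [[ 0.4636 -0.1896  0.0812]] [ 0.464 -0.19   0.082] [ 0.463  -0.1854  0.082 ]
sq [[0.466  0.3199 0.0988]] [0.4643 0.317  0.102 ] [0.4658 0.3259 0.102 ]
```

Request:
play_rows --pt "0 -1 3 0 0 0 0" --pt "2 -5 0.5 0 0 0 0" --pt "2.5 -6 0 0 0 0 0" --pt "2.5 -6 0 0 0 0 0" --pt "2.5 -6 0 0 0 0 0" --pt "2.5 -6 0 0 0 0 0" --pt "2.5 -6 0 0 0 0 0" --pt "2.5 -5.5 0 0 0 0 0" --pt "2.5 -4 0 0 0 0 0" --pt "2 -4 0 0 0 0 0" --pt "1.5 -2 0 0 0 0 0" --pt "0 0 0 0 0 0 0" --pt "0 0 0 0 0 0 0"

```text
time: 1.78
ee_pos: [0.5055, 0.0558, 0.2574]
eef_rot: [0.851, 0.525, -0.0, -0.0]
ft_force: [-0.3, 0.7, 0.1]
width: 0.0003
```

Run:
```python
from h import *
c=grab('wrist','w1'); print(proj(c,[.5365,.016,.152]),proj(c,r.read_state()['ee_pos']))
```

```text
[300.45235998 240.20082246] [321.03632066 241.06031412]
```

View pics/w1.png

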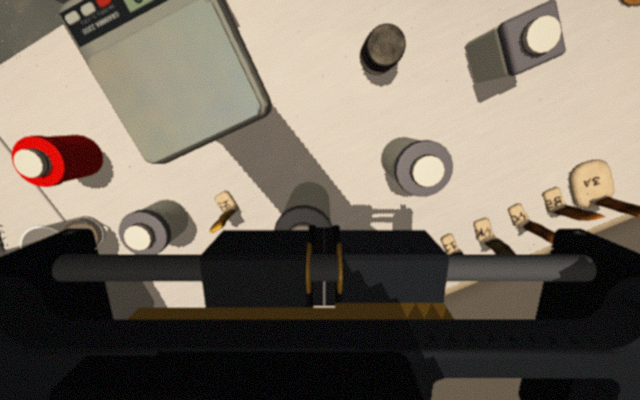

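Run:
```python
from h import *
c=np.load('pics/w1.npz');g=cv2.cvtColor(c['img'],cv2.COLOR_RGB2HSV)
m=cv2.inRange(c['img'],(235,235,215),(255,255,255))
for n,(u,v),z in [('med',(428,171),.117),('short',(138,239),.082),('sq',(542,35),.102)]:
    s=m[v-22:v+22,u-22:u+22]; k,l,st,ce=cv2.connectedComponentsWithStats(s); i=l[22,22]
    q=ce[i]+[u-22,v-22]; print(n,i,st[i],q,plane(c,*q,z).round(4))
T=np.array([.5365,.016,.14])
t=np.linspace(0,6.28,60); e=np.array([proj(c,T+[.032*np.cos(x),.032*np.sin(x),0]) for x in t]); print('lid box pred',e.min(0),e.max(0), 'top at',e[e[:,1].argmin()])
k=c['img'][195:235,300].astype(int);print(k.sum(1)//3); print(c['img'][222,265:310].sum(1)//3)
```

```text
med 0 [   0    0   44   44 1936] [427.5 170.5] [0.5387 0.1651 0.117 ]
short 0 [   0    0   44   44 1936] [137.5 238.5] [ 0.4661 -0.1872  0.082 ]
sq 0 [   0    0   44   44 1936] [541.5  34.5] [0.4665 0.3199 0.102 ]
lid box pred [270.85791384 206.39618935] [331.79416257 263.09938304] top at [301.15796029 206.39618935]
[ 74  66  77  71  74  70  78  74  72  69  47  32  36  46  57  67  68  67
  69  63  67  64  66  69  70  64  65  54  48  50  79  94 118 117 103  60
  24   9  10   9]
[207 207 208 207 204 205 203 207 203 197 176 123  67  55  66  68  65  66
  69  65  65  63  65  69  65  71  68  63  63  66  63  59  61  58  45  54
  50  42  45  44  51  50  57  55  62]
```

The wrist picture shows medium at (428,171), short (138,239) and the tall lid edge at (302,207). All three agree with the two-view estimates to within 3 mm.

Request:
play_rows --pt "1.6 -2 0 0 0 0 0" --pt "1.5 -2 0 0 0 0 0" --pt "0 0 -3 0 0 0 0" --pt "0 0 -3 0 0 0 0" --pt "0 0 -2 0 0 0 0" --pt "0 0 -0.8 0 0 0 0" --pt "0 0 0 0 0 0 0" --pt "0 0 0 0 0 0 0"

```text
time: 2.82
ee_pos: [0.5374, 0.0153, 0.1705]
eef_rot: [0.851, 0.525, 0.001, 0.0]
ft_force: [-0.1, -0.7, 0.8]
width: 0.0002
```

Request:
play_rows --pt "0 0 -1 0 0 0 0" --pt "0 0 -0.5 0 0 0 0" --pt "0 0 -0.2 0 0 0 0" --pt "0 0 -0.2 0 0 0 0" --pt "0 0 -0.1 0 0 0 0" --pt "0 0 -0.1 0 0 0 0" --pt "0 0 0 0 0 0 0" --pt "0 0 0 0 0 0 0"

```text
time: 3.82
ee_pos: [0.5369, 0.015, 0.1486]
eef_rot: [0.851, 0.525, -0.0, -0.0]
ft_force: [-1.0, -0.4, 1.5]
width: 0.0007
```

Request:
play_rows --pt "0 0 -0.1 0 0 0 0" --pt "0 0 -0.1 0 0 0 0" --pt "0 0 -0.1 0 0 0 0" --pt "0 0 -0.1 0 0 0 0" --pt "0 0 0 0 0 0 0" --pt "0 0 0 0 0 0 0"

```text
time: 4.58
ee_pos: [0.5369, 0.015, 0.1445]
eef_rot: [0.851, 0.525, 0.0, -0.0]
ft_force: [-0.9, -0.1, 2.0]
width: 0.0004
```

Request:
play_rows --pt "0 0 -0.05 0 0 0 0" --pt "0 0 -0.05 0 0 0 0" --pt "0 0 0 0 0 0 0"

```text
time: 4.95
ee_pos: [0.5375, 0.015, 0.1445]
eef_rot: [0.851, 0.525, 0.001, 0.0]
ft_force: [-3.4, -0.1, 10.1]
width: 0.0007
```

Request:
play_rows --pt "0 0 0.1 0 0 0 0" --pt "0 0 0.5 0 0 0 0" --pt "0 0 3 0 0 0 0" --pt "0 0 3 0 0 0 0" --pt "0 3 0 0 0 0 0" --pt "0 4 0 0 0 0 0" --pt "0.2 4 0 0 0 0 0" --pt "0 3 0 0 0 0 0" --pt "0 1 0 0 0 0 0" --pt "0 0 0 0 0 0 0" --pt "0 0 0 0 0 0 0"

```text
time: 6.32
ee_pos: [0.5392, 0.1632, 0.2097]
eef_rot: [0.852, 0.524, -0.0, 0.0]
ft_force: [-0.7, 0.1, 0.0]
width: 0.0006
```

Run:
```python
from h import *
c=grab('scene','s2'); w=grab('wrist','w2'); d=grab('side','d2')
Z=lambda i,a,b,e,f:cv2.resize(i['img'][a:b,e:f,::-1],(400,300),interpolation=cv2.INTER_CUBIC)
im=np.vstack([np.hstack([Z(c,150,255,260,400),Z(d,150,255,250,390)]),np.hstack([Z(w,0,400,0,640)]*1+[Z(c,0,400,0,640)])])
cv2.imwrite('pics/m2.png',im); print(r.read_state()['ee_pos'])
```

```text
[0.53910294 0.16379769 0.20970001]
```

View pics/m2.png

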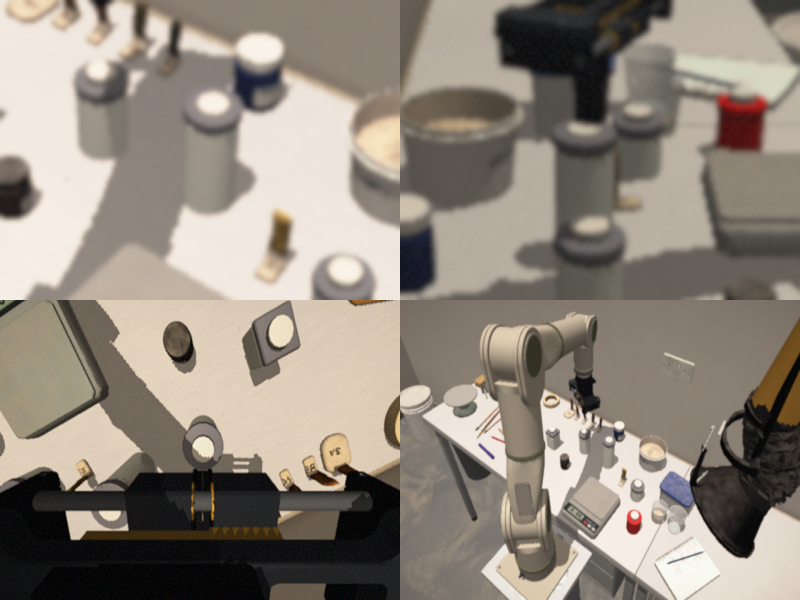

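Run:
```python
from h import *
for f in('w2','s2','d2'):
    c=np.load(f'pics/{f}.npz'); print(f,'med',proj(c,[.539,.165,.117]),'tip',proj(c,[.539,.1635,.2097]),'tall dn/up',proj(c,[.5365,.016,.144]),proj(c,[.5365,.016,.152]))
c=np.load('pics/w2.npz'); 
m=cv2.inRange(c['img'],(170,165,145),(255,255,255))[205:262,295:355]
print('wrist mosaic->px (202,448)=',202*1.6,148*1.333, plane(c,202*1.6,148*1.333,.117))
```

```text
w2 med [323.26722186 199.07445958] tip [320.85410573 240.87540463] tall dn/up [173.23316728 277.39315036] [168.56882844 282.30903609]
s2 med [294.66100609 173.39932685] tip [294.47309292 150.27644671] tall dn/up [333.80490247 185.34361905] [333.91125089 183.34753145]
d2 med [315.64460968 227.21445805] tip [315.99968149 191.96646858] tall dn/up [314.0664825  193.82513499] [314.08982765 191.16794796]
wrist mosaic->px (202,448)= 323.20000000000005 197.284 [0.53744228 0.16572051 0.117     ]
```

The montage shows the tall button down, at scene pixel (334,186) against 185.3 predicted. The tall canister hasn't moved, and the tool is centred over medium at wrist pixel (323,197).

Request:
play_rows --pt "0 0.1 -2 0 0 0 0" --pt "0 0 -3 0 0 0 0" --pt "0 0 -2 0 0 0 0" --pt "0 0 -1 0 0 0 0" --pt "0 0 -0.7 0 0 0 0" --pt "0 0 -0.2 0 0 0 0" --pt "0 0 -0.1 0 0 0 0" --pt "0 0 -0.1 0 0 0 0" --pt "0 0 -0.1 0 0 0 0" --pt "0 0 -0.1 0 0 0 0" --pt "0 0 -0.1 0 0 0 0" --pt "0 0 -0.1 0 0 0 0" --pt "0 0 -0.1 0 0 0 0" --pt "0 0 -0.1 0 0 0 0" --pt "0 0 -0.1 0 0 0 0" --pt "0 0 0 0 0 0 0" --pt "0 0 0 0 0 0 0"

```text
time: 8.6
ee_pos: [0.5389, 0.166, 0.1115]
eef_rot: [0.851, 0.525, 0.0, -0.0]
ft_force: [0.4, 1.0, 0.8]
width: 0.0008
```

Request:
play_rows --pt "0 0 -0.1 0 0 0 0" --pt "0 0 -0.1 0 0 0 0" --pt "0 0 -0.05 0 0 0 0" --pt "0 0 -0.05 0 0 0 0" --pt "0 0 0 0 0 0 0"

```text
time: 9.22
ee_pos: [0.5392, 0.1661, 0.1094]
eef_rot: [0.851, 0.525, 0.0, -0.0]
ft_force: [-3.2, -0.6, 10.2]
width: 0.0006
```

Request:
play_rows --pt "0 0 0.1 0 0 0 0" --pt "0 0 0.5 0 0 0 0" --pt "0 0 3 0 0 0 0" --pt "0 0 4 0 0 0 0" --pt "0 0 3 0 0 0 0" --pt "-0.4 -3 0 0 0 0 0" --pt "-1 -5 0 0 0 0 0" --pt "-1 -5 0 0 0 0 0" --pt "-1 -5 0 0 0 0 0" --pt "-1 -5 0 0 0 0 0" --pt "-1 -5 0 0 0 0 0" --pt "-1 -4 0 0 0 0 0" --pt "-1 -2.4 0 0 0 0 0" --pt "0 -1 0 0 0 0 0" --pt "0 0 -2 0 0 0 0" --pt "0 0 -2 0 0 0 0" --pt "0 0 0 0 0 0 0" --pt "0 0 0 0 0 0 0"

```text
time: 11.48
ee_pos: [0.4655, -0.1876, 0.1753]
eef_rot: [0.851, 0.525, 0.0, 0.0]
ft_force: [0.2, -0.4, 0.4]
width: 0.0003
```

Run:
```python
from h import *
c=grab('scene','s3'); w=grab('wrist','w3'); d=grab('side','d3')
Z=lambda i,a,b,e,f:cv2.resize(i['img'][a:b,e:f,::-1],(400,300),interpolation=cv2.INTER_CUBIC)
im=np.vstack([np.hstack([Z(c,150,270,260,420),Z(d,150,255,250,390)]),np.hstack([Z(w,0,400,0,640),Z(c,0,400,0,640)])])
cv2.imwrite('pics/m3.png',im); print(r.read_state()['ee_pos'])
print('short in wrist',proj(w,[.465,-.188,.082]))
for x in ([.539,.165,.117],[.539,.165,.109]): print(proj(c,x),proj(w,x))
```

```text
[ 0.46544474 -0.18793157  0.17534157]
short in wrist [321.21226151 199.31784525]
[294.66100609 173.39932685] [801.73902344  89.34490917]
[294.70897683 175.31429561] [784.64562589  90.38978134]
```

View pics/m3.png

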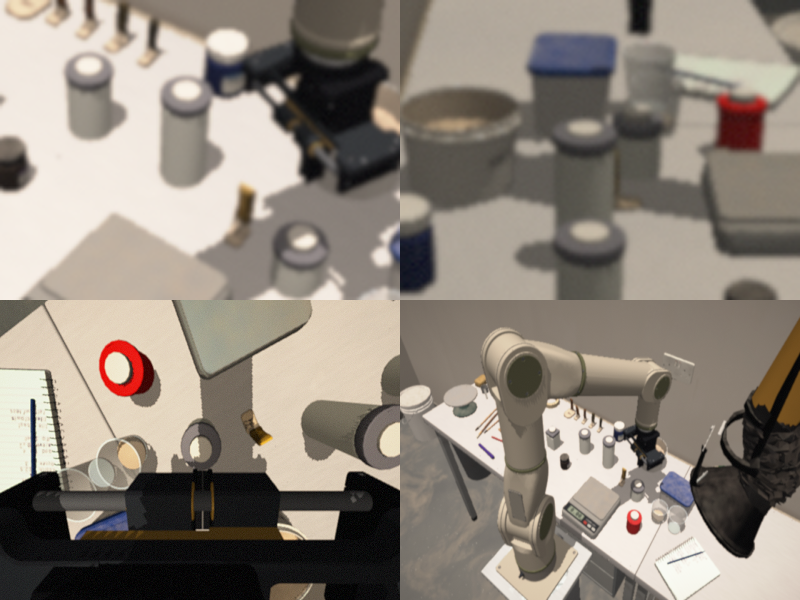

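The montage shows the medium button down and canisters medium and tall still upright. The tool is centred over short at wrist pixel (321,199), as predicted. The nearby beakers are about 80 mm high, below where the gripper body will go.

Request:
play_rows --pt "0 0 -2 0 0 0 0" --pt "0 0 -3 0 0 0 0" --pt "0 0 -2 0 0 0 0" --pt "0 0 -1 0 0 0 0" --pt "0 0 -0.7 0 0 0 0" --pt "0 0 -0.3 0 0 0 0" --pt "0 0 -0.1 0 0 0 0" --pt "0 0 -0.1 0 0 0 0" --pt "0 0 -0.1 0 0 0 0" --pt "0 0 -0.1 0 0 0 0" --pt "0 0 -0.1 0 0 0 0" --pt "0 0 -0.1 0 0 0 0" --pt "0 0 -0.1 0 0 0 0" --pt "0 0 -0.1 0 0 0 0" --pt "0 0 0 0 0 0 0" --pt "0 0 0 0 0 0 0"

```text
time: 13.62
ee_pos: [0.4649, -0.188, 0.0765]
eef_rot: [0.851, 0.525, -0.0, -0.0]
ft_force: [0.7, -0.7, 1.2]
width: 0.0004
```

Request:
play_rows --pt "0 0 -0.1 0 0 0 0" --pt "0 0 -0.1 0 0 0 0" --pt "0 0 -0.05 0 0 0 0" --pt "0 0 -0.05 0 0 0 0" --pt "0 0 0 0 0 0 0"

```text
time: 14.25
ee_pos: [0.4651, -0.1881, 0.0744]
eef_rot: [0.851, 0.525, 0.0, -0.0]
ft_force: [-4.6, 1.4, 14.7]
width: 0.0001
```

Bottomed at 74 mm. I'll retreat and check.

Request:
play_rows --pt "0 0 0.1 0 0 0 0" --pt "0 0 0.5 0 0 0 0" --pt "0 0 3 0 0 0 0" --pt "0 0 4 0 0 0 0" --pt "0 0 5 0 0 0 0" --pt "0 0 5 0 0 0 0" --pt "0 0 0 0 0 0 0" --pt "0 0 0 0 0 0 0"

```text
time: 15.25
ee_pos: [0.4646, -0.1879, 0.249]
eef_rot: [0.851, 0.525, -0.0, -0.0]
ft_force: [-0.0, 0.5, -1.0]
width: 0.0003
```

Run:
```python
from h import *
c=grab('scene','s4'); w=grab('wrist','w4'); d=grab('side','d4')
Z=lambda i,a,b,e,f:cv2.resize(i['img'][a:b,e:f,::-1],(400,300),interpolation=cv2.INTER_CUBIC)
s0=np.load('pics/scene0.npz');d0=np.load('pics/side0.npz')
im=np.vstack([np.hstack([Z(s0,150,270,230,420),Z(c,150,270,230,420)]),np.hstack([Z(d0,160,265,250,390),Z(d,160,265,250,390)])])
cv2.imwrite('pics/m4.png',im); print(r.read_state()['ee_pos'])
```

```text
[ 0.46425944 -0.18782444  0.24833217]
```

View pics/m4.png

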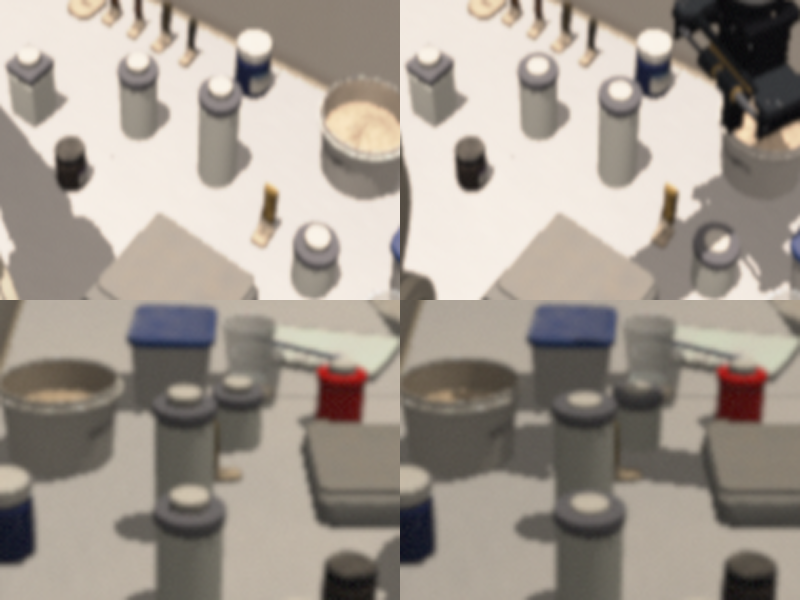

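The before/after montage shows the tall and medium buttons down. The canisters, tile, jars and the square button are unchanged. The short canister hasn't moved, but its lid is shadowed; its press ended at a hard stop at 74 mm.

```bash
python3 -c "
from bench import r
print(r.close_job())"
```

```text
the job is handed in; nothing more can be done
None
```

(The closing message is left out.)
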